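# Store a power module and close the sticky parts-case cover

## Robot

A 6-joint arm with a two-finger parallel gripper is mounted at the origin on the work surface. World frame = base frame: x ahead of the robot, y to its left, z up, the work surface at z = 0. Lengths are in mm, angles in rad, forces in N, time in s.
With the tool pointing down it reaches from about 275 to 825 mm from the base axis. Payload 5.2 kg.
Tool frame: the origin (TCP) lies at the very end of the fingers, on their centre line; the grasp point (between the pads) lies 19 mm behind it; z points along the fingers, y is the line along which they close (so a half turn about z gives the same grasp; the last joint's range is limited). The gripper opens to 93 mm and grips with 3 to 60 N. Pads are 15 mm wide; open, the fingers measure 128 mm over their backs; the gripper's body (75 mm by 188 mm) begins 65 mm behind the grasp point.
Start: joints at [1.01, 0.259, 1.535, -0, 1.348, -0.203], TCP at [192.596, 515.181, 196.153] pointing down, gripper open.
Joint ranges: [-3.14, 3.14], [-0.91, 2.08], [0.19, 2.58], [-1.22, 4.36], [0.22, 2.71], [-3.12, 3.12]. Speed limits (rad/s): [2.57, 2.57, 3.14, 3.14, 3.14, 3.14].

## Interface

Orientations are given as [roll, pitch, yaw] about the fixed x, y, z axes, in that order (R = Rz(yaw) Ry(pitch) Rx(roll)).
In Python, from bench import robot gives the robot as it stands. The module is installed in compiled form; this text tells all that it offers. Calls block until the motion is done:
- robot.move_ptp(position, orientation): joint-space move of the TCP to a pose.
- robot.move_linear(position, ori=None, speed=150, f_stop=None): straight line of the TCP; ori=None keeps the orientation; speed is the mean speed in mm/s. With f_stop (N) it stops when the force on the tool has changed by that much, and returns True; else False.
- robot.move_j(angles): joint-space move.
- robot.move_gripper(opening): opening from 0.0 (shut) to 1.0 (fully open); the grip force is fixed at half the most; returns when the fingers have stopped.
- robot.sleep(seconds).
- robot.inverse_kinematics(position, orientation): joint angles nearest the present ones, or None.
- robot.get_image(name): name is "scene" or "top" or "wrist"; returns a dict with "img" (400x640x3 uint8, blue, green, red), "fovy" (degrees; the focal length in pixels is half the picture's height over the tangent of half this angle, whatever the lens; pixels are square), "cx", "cy" (the principal point, pixels), "k1" (the pictures are not rectified: a ray, as slopes to the right and down, at radius r is drawn at 1 + k1 r^2 times it, then the intrinsics apply), "eye" and "orientation" of the camera in the world. Camera axes: x right, y down, z forward; pixel columns grow to the right and rows downward; lengths in mm; the calibration is good to about 2 mm. A picture is of the moment at which its call begins. There is no depth.
A pose or a line that the arm cannot do raises robot.MotionError and nothing moves.
- robot.hand_in(): hands the job in; it is judged then, once.
Readings, each from a call of its own:
- robot.current_t(): time.
- robot.current_qpos(): joint angles.
- robot.current_joint_vel(): joint speeds.
- robot.current_joint_efforts(): joint torques, N m.
- robot.current_tcp_pos(): TCP position.
- robot.current_eef_rot(): TCP orientation.
- robot.current_contact_force(): force on the tool from outside, world axes, zero at the start.
- robot.current_ft_torque(): the same for the moment, N m.
- robot.current_gripper_width(): opening from 0.0 (shut) to 1.0 (fully open).
- robot.current_finger_force(): force on a finger pad.
Only numpy, scipy, OpenCV 4.12 (cv2) and the standard library are available. Lean on these libraries where they do the work, as an engineer would, in place of code of your own. Each camera call takes 0.05 s, during which the arm holds its last target. There are 200 camera calls.

## Task

Lay the finned power module flat in the open bay of the grey parts case, beside the capacitor, then slide the case's cover shut over it by pushing its two end knobs in turn, because the cover jams askew in its sticky tracks if one end gets ahead. Never force it (stay under 20 N); feel for the stop, and when both ends are home against it and the cover sits square, press a knob towards the stop with about 10 N for a second, then let go. Leave the other things where they are.

Things in the scene. Friction and masses are not known exactly. Their poses are not given: they have to be found in the camera images.
- case: Grey steel parts case, fixed, 260 (x) x 274 (y) x 71 mm high; origin: centre of underside. The cover closes along its +x, away from the robot. Near half (x -130 to -9) has a fixed flat hood, top z = 71. Far half is an open bay: x 15 to 118, y -114 to 114, floor z = 12. Inside its far wall an adjustable black rubber strip stops the cover; its face is somewhere at x = 105 to 117. Track tops: z = 68.
- cover: Flat steel sliding cover, 130 x 250 x 4 mm, top 64 mm above the bench, rear under the hood; origin mid-width, 58 mm up; axes as the case when square. Pushed at one knob, that end moves easily (3 to 8 N) until about 15 mm ahead of the other, then wedges; pushing the lagging knob frees it. Over 20 N spoils the job. Origin at case x = -35 to -27 mm open, 40 to 52 mm when home, at the stop.
- left_knob (a point): Centre of the round upright smooth black knob, 16 mm diameter, 35 mm tall (64 to 99 mm above the bench), at the cover's left (+y) end: cover x = 35 mm, y = 100 mm; this point is 81.5 mm above the bench. Home: case x = 75 to 87 mm, as the stop is set.
- right_knob (a point): Centre of the same kind of knob at the cover's right (-y) end: cover x = 35 mm, y = -100 mm. Home: case x = 75 to 87 mm, as the stop is set.
- bay (a point): A point on the bay's floor that is good for the middle of the module, case x = 74, y = 20 mm, 12 mm above the bench; axes as the case. With the cover open at the start the bay is uncovered from case x = 43 mm or less up to the stop strip (at least 62 mm).
- module_mid (a point): Centre of the power module: a block 50 (x) x 30 (y) x 30 mm (z) with a dark base and aluminium fins along its x on top, 0.11 kg, loose, standing on the bench; the point is 15 mm above its underside. Grasp it across its 30 mm (y). Anywhere flat in the bay serves.
- capacitor: Black round capacitor, 22 mm diameter, 24 mm tall, standing in the bay at its right (-y) end; origin at the centre of its underside. Leave it.
- phones: Stack of three phones, 76 x 156 x 27 mm, on the bench. Leave it.
- driver: Screwdriver, 170 mm long, lying on the bench. Leave it.
- tin: Flat round aluminium tin, 64 mm diameter, 30 mm tall. Leave it.
- brush_cup: Glass cup, 68 mm diameter, 85 mm tall. Leave it.
- bits_box: Clear open plastic box, 90 x 130 x 35 mm. Leave it.
- carton: White carton, 100 x 120 x 60 mm. Leave it.
Things that resemble listed ones, but are neither listed nor needed, are in the scene too. What is shaped like the part that bears module_mid but blue is not meant.

How it is judged:
By the outcome, as a careful person would: the job done as asked, in the order asked, and still so for the second after the job is handed in, with the robot touching nothing.
It also fails if it takes over 72 s, if anything falls off the work surface, if the arm or the gripper's body presses on something with over 40 N, if the wrist force passes 120 N, or if a joint passes its speed limit or range.

## Working session

There is one attempt and no reset: what is moved stays moved. The work goes in short steps, each a Python script; the robot and the scene stay as the last script left them, time stands still between calls to the robot, and variables do not carry over. Pictures are saved under pics/ and viewed, at most 10 in all, crops included, and the job is handed in when it is done.

```bash
mkdir -p pics; cat > h.py <<'E'
import numpy as np, cv2
from scipy.spatial.transform import Rotation as R
from bench import robot
def rot(o):
    o=np.array(o,float)
    return o if o.shape==(3,3) else (R.from_quat(o).as_matrix() if o.size==4 else R.from_euler('xyz',o).as_matrix())
def ray(c,u,v):
    f=200/np.tan(np.radians(c['fovy'])/2)
    d=np.array([(u-c['cx'])/f,(v-c['cy'])/f]); s=d.copy()
    for _ in range(30): s=d/(1+c['k1']*(s@s))
    return rot(c['orientation'])@np.array([s[0],s[1],1.])
def pt(c,u,v,z):
    d=ray(c,u,v); e=np.array(c['eye']); return (e+d*(z-e[2])/d[2])
def proj(c,p):
    f=200/np.tan(np.radians(c['fovy'])/2)
    q=rot(c['orientation']).T@(np.array(p)-c['eye']); s=q[:2]/q[2]; s=s*(1+c['k1']*(s@s))
    return s*f+[c['cx'],c['cy']]
E
python3 - <<'E'
from h import *
import pickle
cs={}
for n in ['top','scene']:
    c=robot.get_image(n); cs[n]=c; cv2.imwrite(f'pics/{n}0.png',c['img'])
    print(n,{k:v for k,v in c.items() if k!='img'})
pickle.dump(cs,open('c0.pkl','wb')); print(robot.current_t(),robot.current_eef_rot())
E
```

```text
top {'fovy': 52.999447840447274, 'cx': 319.0395958633293, 'cy': 198.5292343999868, 'k1': -0.014315818242391708, 'eye': array([ 445.11197135,  -19.03125604, 1254.2194948 ]), 'orientation': array([-3.06028798, -0.00353294, -1.5673041 ])}
scene {'fovy': 55.775065772552395, 'cx': 321.66964472609715, 'cy': 200.4003347809597, 'k1': 0.02176829722823177, 'eye': array([ 930.33926303, -701.18831975,  821.21702044]), 'orientation': array([-2.34851086e+00,  4.71068610e-04,  5.22854514e-01])}
0.1 [-3.13999360e+00 -2.83710253e-04  2.78382642e+00]
```

View pics/top0.png

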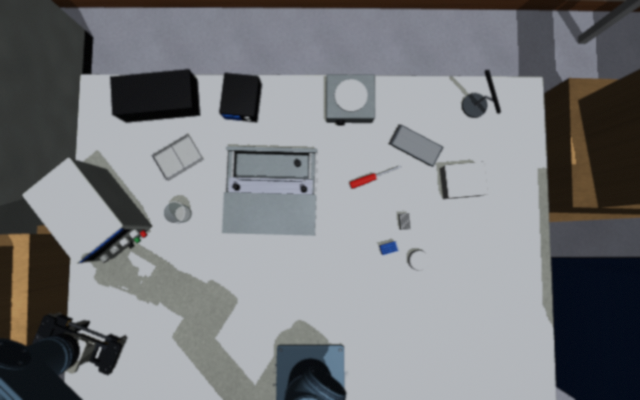

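View pics/scene0.png

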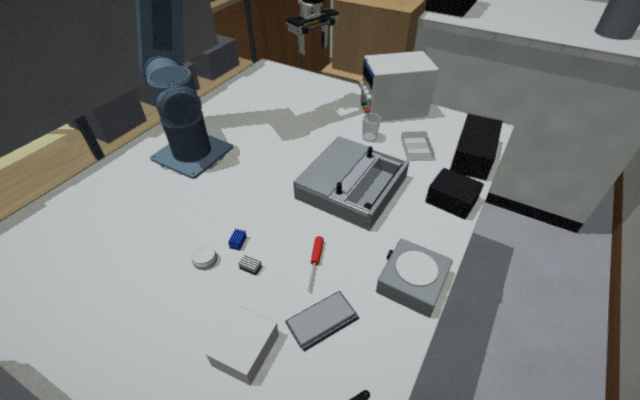

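The top view shows the module at about (404,220) and its blue lookalike at (388,247). The case is centred near (270,190), with knobs at (236,187) and (304,188) and the capacitor at (297,163). Next I'll get coarse positions, then look from the wrist over the module and the case.

```bash
python3 - <<'E'
from h import *
import pickle
c=pickle.load(open('c0.pkl','rb'))['top']
m=pt(c,404,220,25); kl=pt(c,236,187,90); kr=pt(c,304,188,90)
print('mod',m,'kl',kl,'kr',kr,'cap',pt(c,297,163,36))
d=kl-kr; print('yaw',np.degrees(np.arctan2(-d[0],d[1])),np.linalg.norm(d))
k=(kl+kr)/2
import time
cs={}
def look(n,x,y,z):
    robot.move_ptp([x,y,z],[np.pi,0,0])
    w=robot.get_image('wrist'); cs[n]=w; cv2.imwrite(f'pics/{n}.png',w['img'])
    print(n,robot.current_t(),robot.current_tcp_pos(),w['eye'],w['orientation'],proj(w,m),proj(w,kl),proj(w,kr))
look('wcase',k[0]-40,k[1],330)
look('wmod',m[0]-60,m[1],230)
pickle.dump(cs,open('c1.pkl','wb'))
E
```

```text
mod [ 480.2374259  -283.70058005   25.        ] kl [572.83427968 219.64860356  90.        ] kr [570.65028809  21.17759583  90.        ] cap [653.53653796  45.03271352  36.        ]
yaw -0.6304621077419715 198.48302378110796
wcase 2.0917 [531.39695142 121.19623951 329.77612294] [603.6595382  121.72537356 518.59907295] [ 2.87688781e+00  5.76213642e-04 -1.56889975e+00] [592.98298594 192.51098318] [240.47650622 131.85041366] [401.09124422 133.96140751]
wmod 3.725 [ 421.00199601 -282.94862119  230.34587504] [ 492.89931792 -282.37792079  419.24782394] [ 2.87807307e+00  1.28832776e-04 -1.56938972e+00] [320.82957684 118.26696744] [-270.94069836    6.16548783] [-31.87380168  11.90804268]
```

View pics/wcase.png

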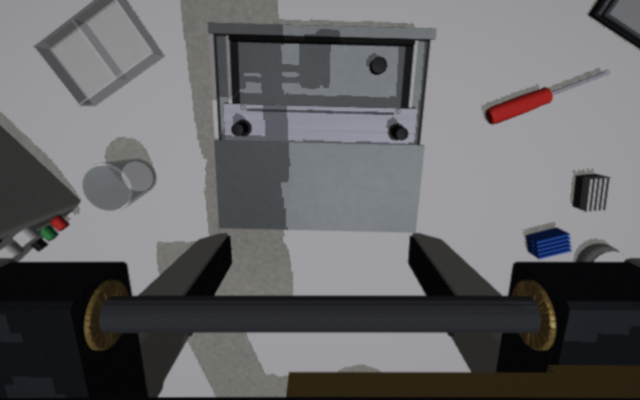

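View pics/wmod.png

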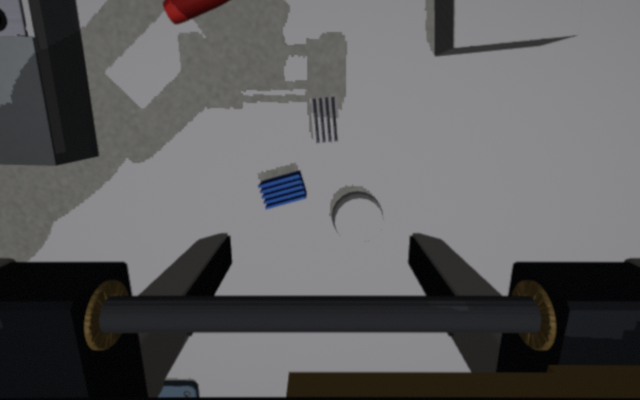

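The wrist views show the module's fins at about (325,119) in wmod. In wcase the knobs are at (240,127) and (398,131), the bay lies at x 235–410 and y 40–105 px, the capacitor is at (377,65), and the hood corners are (215,140), (423,145), (218,229), (418,231).

```bash
python3 - <<'E'
from h import *
import pickle
cs=pickle.load(open('c1.pkl','rb'))
w=cs['wmod']; g=cv2.cvtColor(w['img'],cv2.COLOR_BGR2GRAY)
roi=np.zeros_like(g); roi[85:155,295:350]=255
m=((g<95)&(roi>0)).astype(np.uint8)
n,l,s,ce=cv2.connectedComponentsWithStats(m)
for i in range(1,n):
    if s[i,4]<20: continue
    p=np.array([pt(w,u,v,28) for v,u in np.argwhere(l==i)])[:,:2]
    r=cv2.minAreaRect(p.astype(np.float32)); vx=cv2.fitLine(p.astype(np.float32),2,0,.01,.01).ravel()
    print(s[i],r,np.degrees(np.arctan2(vx[1],vx[0])))
w=cs['wcase']
for u,v,z in [(209,24,71),(435,29,71),(215,140,71),(423,145,71),(218,229,71),(418,231,71),(225,104,64),(415,108,64),(377,62,36)]: print(u,v,pt(w,u,v,z))
a=cv2.resize(w['img'][10:240,200:445],None,fx=3.2,fy=2.6,interpolation=cv2.INTER_CUBIC)
a=cv2.resize(w['img'][10:170,200:445],None,fx=3.2,fy=3.2,interpolation=cv2.INTER_CUBIC)
b=cv2.resize(cs['wmod']['img'][85:155,285:365],None,fx=1.5,fy=1.5)
cv2.imwrite('pics/crop.png',cv2.convertScaleAbs(a,alpha=1.5))
E
```

```text
[312  97   8  46 168] ((478.6332092285156, -278.379150390625), (49.265438079833984, 4.892269611358643), 6.33547830581665) 5.01638
[318  97   8  45 163] ((479.1606140136719, -284.73040771484375), (48.148345947265625, 4.961202144622803), 4.967955589294434) 5.1655335
[324  96   8  45 166] ((480.2662658691406, -291.5132751464844), (48.10261535644531, 4.951630115509033), 5.239907264709473) 5.3184795
[331  96   7  45 171] ((480.288330078125, -298.3462829589844), (48.1252555847168, 5.096592903137207), 5.33372163772583) 5.126202
209 24 [697.57823208 253.86374339  71.        ]
435 29 [692.62956104 -15.64451296  71.        ]
215 140 [560.98042004 257.63297515  71.        ]
423 145 [555.06787951 -12.69079946  71.        ]
218 229 [438.38689393 263.0785399   71.        ]
418 231 [436.01442687 -15.40245956  71.        ]
225 104 [606.02756733 243.32841904  64.        ]
415 108 [601.53783086  -0.64615172  64.        ]
377 62 [659.94435427  46.38920174  36.        ]
```

View pics/crop.png

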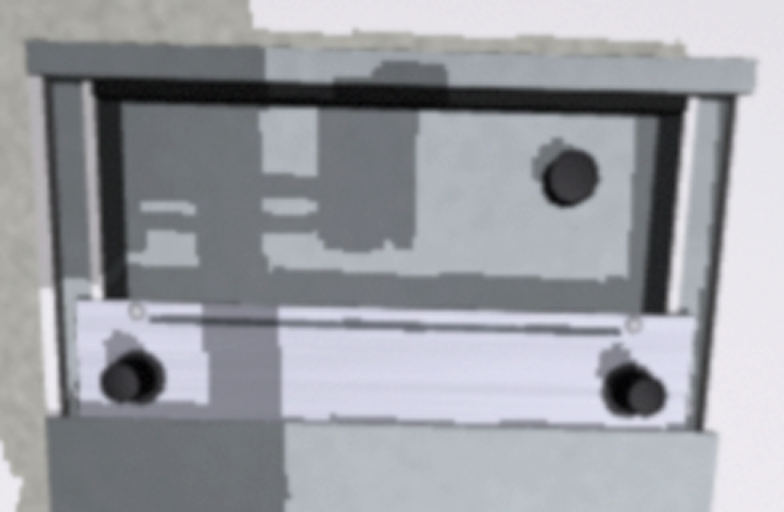

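```bash
cat >> h.py <<'E'
C=np.array([566.,121.,0]); YAW=-0.0192
def cw(x,y,z=0):
    return C+R.from_euler('z',YAW).apply([x,y,z])
def wc(p): return R.from_euler('z',-YAW).apply(np.array(p)-C)
E
python3 - <<'E'
from h import *
import pickle
w=pickle.load(open('c1.pkl','rb'))['wcase']
print('knobs case',wc(pt(w,238.1,130,99)),wc(pt(w,402.2,133.75,99)),'cap',wc(pt(w,378,65,36)))
o=[np.pi,0,0.09]; m=[479.6,-288.2]
robot.move_gripper(0.75)
robot.move_ptp([*m,60],o)
print(robot.move_linear([*m,4],o,speed=100,f_stop=8))
robot.move_gripper(0.0)
print(robot.current_gripper_width()*93,robot.current_finger_force(),robot.current_tcp_pos())
robot.move_linear([*m,150],o,speed=250)
oc=[np.pi,0,YAW]
robot.move_ptp(cw(74,20,150),oc)
w=robot.get_image('wrist'); pickle.dump(w,open('c2.pkl','wb')); cv2.imwrite('pics/held.png',w['img'])
print(robot.current_t(),robot.current_gripper_width()*93,robot.current_tcp_pos(),wc(robot.current_tcp_pos()))
E
```

```text
knobs case [ 7.76201751 99.49616409 99.        ] [  7.4974373  -98.90959204  99.        ] cap [ 91.69025926 -74.35961038  36.        ]
False
29.363186058572037 29.999996423721313 [ 479.66990995 -288.29497446    4.06996569]
8.9833 29.14272604939356 [640.51401083 138.10679622 149.92129499] [ 74.17184652  18.5342243  149.92129499]
```

View pics/held.png

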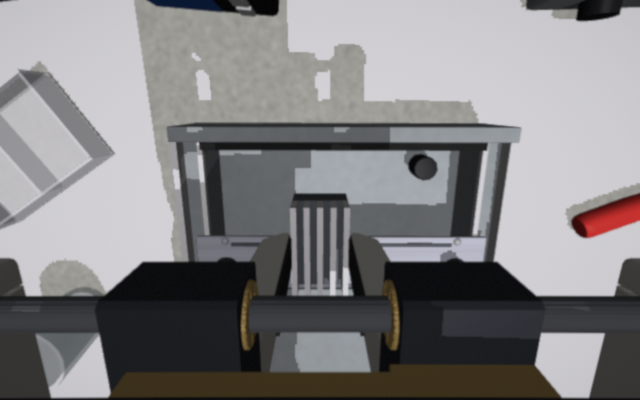

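The module is held straight, with its far edge at row ~195. The far wall top is at row ~124 (169–521), and the cover's front edge is at row ~237. I'll check the offsets numerically and then lower it.

```bash
python3 - <<'E'
from h import *
import pickle
w=pickle.load(open('c2.pkl','rb'))
far=wc(pt(w,320,195,176)); print('modfar',far,'wall',wc(pt(w,345,124.5,71)),'coverfront',wc(pt(w,340,237,64)),'corners',wc(pt(w,168,127,71)),wc(pt(w,521,129,71)))
off=far[0]-25-wc(robot.current_tcp_pos())[0]; print('off',off)
x=74-np.clip(off,-4,4)
oc=[np.pi,0,YAW]
robot.move_linear(cw(x,20,75),oc,speed=150)
r=robot.move_linear(cw(x,20,14.5),oc,speed=50,f_stop=5)
print(r,robot.current_tcp_pos(),robot.current_contact_force())
robot.move_gripper(0.5)
robot.move_linear(cw(x,20,150),oc,speed=200)
w=robot.get_image('wrist'); t=robot.get_image('top'); pickle.dump((w,t),open('c3.pkl','wb'))
cv2.imwrite('pics/placed.png',w['img'])
print(robot.current_t())
E
```

```text
modfar [104.12605016  19.12142272 176.        ] wall [132.72722002  -0.20539802  71.        ] coverfront [37.77469741  1.8179715  64.        ] corners [130.88986454 135.57159424  71.        ] [ 129.0893961  -135.33885818   71.        ]
off 4.954203637834851
True [635.89346682 139.60655397  16.04947987] [-0.3695207  -0.61835776  4.41963539]
12.1833
```

View pics/placed.png

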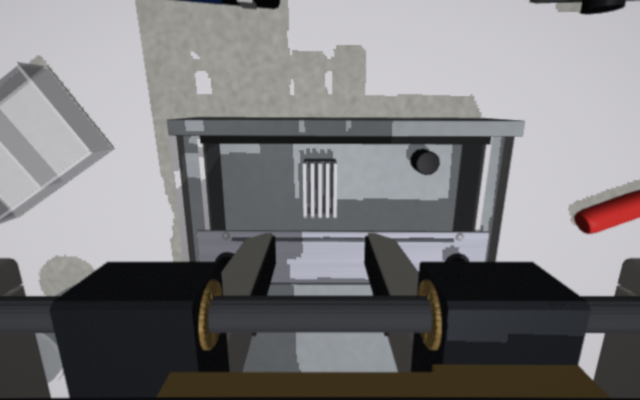

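The module lies flat in the bay at about (320,190), clear of the cover's front and the stop strip, and the capacitor at (425,161) is untouched. Now for the first careful pushes.

```bash
cat >> h.py <<'E'
OC=[np.pi,0,YAW]; Z=79
def tx(): return wc(robot.current_tcp_pos())[0]
def push(side,start,goal,speed=20,f=11):
    """from behind: pull back, cross over, push one knob to tool x = goal"""
    y=100*side; p=wc(robot.current_tcp_pos())
    back=min(p[0]-5,start)
    robot.move_linear(cw(p[0]-5,p[1],Z),OC,speed=80)
    robot.move_linear(cw(start,y,Z),OC,speed=300)
    r=robot.move_linear(cw(goal,y,Z),OC,speed=speed,f_stop=f)
    F=robot.current_contact_force(); x=tx()
    print('L' if side>0 else 'R',r,round(x,1),np.round(F,1),round(robot.current_t(),1),flush=True)
    return r,x
E
python3 - <<'E'
from h import *
robot.move_linear(cw(-30,100,150),OC,speed=250)
robot.move_gripper(0.0)
robot.move_linear(cw(-30,100,Z),OC,speed=150)
print(robot.current_t(), robot.current_contact_force())
r,x=push(1,-18,-4,speed=20,f=11)
robot.move_linear(cw(1,100,Z),OC,speed=15,f_stop=11); print(tx(),robot.current_contact_force())
push(-1,-18,10)
w=robot.get_image('top'); cv2.imwrite('pics/top1.png',w['img'][120:260,190:360])
E
```

```text
14.3333 [ 0.6282977  -0.17325541  0.81579859]
L False -4.1 [ 1.   0.1 -0.9] 15.7
1.0486859061888647 [ 0.32784809  0.07056194 -0.06622714]
R False 9.9 [0.  0.3 0.3] 18.8
```

```bash
python3 - <<'E'
from h import *
w=robot.get_image('wrist'); c=robot.get_image('scene')
a=cv2.resize(c['img'][120:240,280:430],None,fx=3,fy=3,interpolation=cv2.INTER_CUBIC)
b=w['img'][:360,:]; b=cv2.resize(b,None,fx=.55,fy=.55,interpolation=cv2.INTER_AREA)
o=np.zeros((360,a.shape[1]+b.shape[1],3),np.uint8); o[:,:a.shape[1]]=a; o[:b.shape[0],a.shape[1]:]=b
cv2.imwrite('pics/chk1.png',o); print(o.shape,robot.current_tcp_pos(),robot.current_gripper_width())
E
```

```text
(360, 802, 3) [574.03302735  20.81467627  79.04415794] 0.004732448105920044
```

View pics/chk1.png

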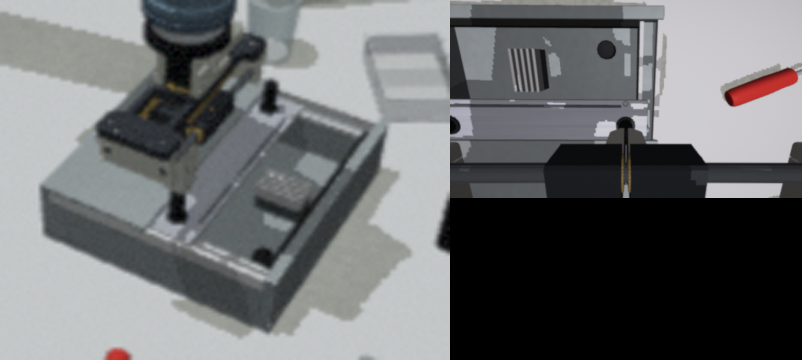

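The fingertips are just behind the right knob, whose top is at about (318,225) in the full wrist image. I'll check how far each end has actually moved.

```bash
python3 - <<'E'
from h import *
w=robot.get_image('wrist'); t=robot.get_image('top')
print('R knob far edge',wc(pt(w,318,214,99)), 'top',wc(pt(w,318,225,99)),'front edge',wc(pt(w,(460-450)/.55,105/.55,64)),wc(pt(w,(640-450)/.55,103/.55,64)))
print('tool x',tx())
for g in (13,16,19):
    r=robot.move_linear(cw(g,-100,Z),OC,speed=15,f_stop=11); print(r,tx(),robot.current_contact_force())
E
```

```text
R knob far edge [ 28.14469859 -98.53438128  99.        ] top [ 22.10642739 -98.528973    99.        ] front edge [31.76079524 85.01104697 64.        ] [  34.1672242  -115.20528302   64.        ]
tool x 9.946373832803598
False 13.14073136175837 [ 0.9095846   0.00330409 -0.39568539]
False 16.08488306503329 [ 0.73001144 -0.45056482 -0.85709445]
False 19.110703515454944 [0.04724736 0.05473497 0.1729527 ]
```

```bash
python3 - <<'E'
from h import *
robot.move_linear(cw(9,-60,Z),OC,speed=200)
p=wc(robot.current_tcp_pos())
robot.move_linear(cw(-15,0,140),OC,speed=250)
w=robot.get_image('wrist'); import pickle; pickle.dump(w,open('c4.pkl','wb'))
cv2.imwrite('pics/chk2.png',cv2.convertScaleAbs(w['img'][:300],alpha=1.3)); print(robot.current_t(),wc(robot.current_tcp_pos()))
E
```

```text
21.0 [-15.12856442  -1.09217643 139.06401734]
```

View pics/chk2.png

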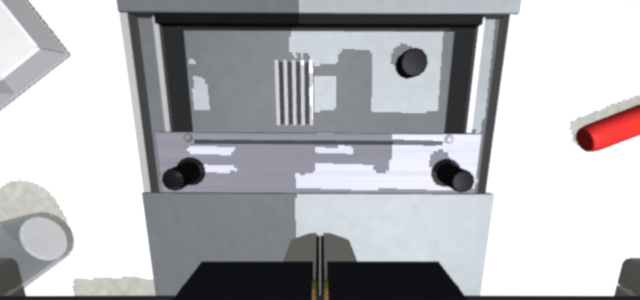

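Both ends look level: knob tops at (176,179) and (460,180), front edge at row ~132, hood edge at row ~193.

```bash
python3 - <<'E'
from h import *
import pickle
w=pickle.load(open('c4.pkl','rb'))
for u,v,z in [(176,179,99),(460,180,99),(191,169,64),(445,170,64),(170,132,64),(470,135,64),(150,192,71),(490,194,71),(118,10,71),(520,12,71)]: print(u,v,wc(pt(w,u,v,z)))
print(robot.current_contact_force())
E
```

```text
176 179 [ 9.23714351 98.46233652 99.        ]
460 180 [  8.71949106 -96.43207143  99.        ]
191 169 [  9.93834408 100.83008114  64.        ]
445 170 [  9.3341234  -98.51197325  64.        ]
170 132 [ 38.44801751 114.00892611  64.        ]
470 135 [  36.42299795 -114.94469543   64.        ]
150 192 [ -6.93896922 131.69045719  71.        ]
490 194 [  -8.3018503  -132.68978189   71.        ]
118 10 [120.1644072  136.76261576  71.        ]
520 12 [ 119.26777844 -136.0600433    71.        ]
[ 0.35916387 -0.04839506 -0.88539994]
```

```bash
python3 - <<'E'
from h import *
import pickle
w=pickle.load(open('c4.pkl','rb')); s=pickle.load(open('c0.pkl','rb'))['scene']
p=np.array([566,121,0])
print('tip in c4',proj(w,cw(-15.1,-1.1,139)),[proj(w,cw(-15.1+d,-1.1,139)) for d in(-8,8)], 'tip+19',proj(w,cw(-15.1,-1.1,158)))
print('scene: tip then',proj(s,[574,20.8,79]),'knob R top/base at 9',proj(s,cw(9,-99,99)),proj(s,cw(9,-99,64)),' at 25',proj(s,cw(25,-99,99)),proj(s,cw(25,-99,64)),'L at 9',proj(s,cw(9,99,99)),proj(s,cw(9,99,64)),'L at 16',proj(s,cw(16,99,99)))
print('crop px: R top',280+177/3,120+192/3,'base',120+220/3,'L top',280+270/3,120+82/3,'L base',120+110/3)
# current true state of things, via scene
c=robot.get_image('scene'); g=cv2.cvtColor(c['img'],cv2.COLOR_BGR2GRAY); g0=cv2.cvtColor(s['img'],cv2.COLOR_BGR2GRAY)
for n,gg in (('start',g0),('now',g)):
  for a,(x0,x1,y0,y1) in {'L':(355,390,140,165),'R':(325,355,175,205)}.items():
    q=np.argwhere(gg[y0:y1,x0:x1]<45); print(n,a,len(q),(q.min(0)+[y0,x0],q.max(0)+[y0,x0],q.mean(0)+[y0,x0]) if len(q) else '')
E
```

```text
tip in c4 [321.41231111 233.27840456] [array([321.38026117, 245.83754045]), array([321.44506178, 220.46012065])] tip+19 [321.6095202  245.91015068]
scene: tip then [339.69800901 188.32434727] knob R top/base at 9 [339.82237323 182.8585812 ] [339.42381735 191.78106433]  at 25 [344.74464651 184.79821652] [344.23385994 193.72522404] L at 9 [370.17683881 147.12109966] [369.20307145 155.89153719] L at 16 [372.17458002 147.80468495]
crop px: R top 339.0 184.0 base 193.33333333333331 L top 370.0 147.33333333333334 L base 156.66666666666666
start L 34 (array([148, 367]), array([156, 371]), array([152.41176471, 369.44117647]))
start R 43 (array([183, 337]), array([193, 341]), array([188.44186047, 338.72093023]))
now L 41 (array([147, 367]), array([157, 371]), array([152.2195122 , 369.34146341]))
now R 45 (array([183, 337]), array([193, 341]), array([188.4       , 338.73333333]))
```

```bash
python3 - <<'E'
from h import *
robot.move_linear(cw(-22,-99,110),OC,speed=300)
robot.move_linear(cw(-22,-99,76),OC,speed=150)
for x in (-12,-8,-4,0,4):
    r=robot.move_linear(cw(x,-99,76),OC,speed=40,f_stop=9)
    print(x,r,np.round(robot.current_contact_force(),1),np.round(wc(robot.current_tcp_pos()),1),np.round(robot.current_finger_force(),1))
    if r: break
c=robot.get_image('scene'); w=robot.get_image('wrist')
a=cv2.resize(c['img'][130:220,290:400],None,fx=4,fy=4,interpolation=cv2.INTER_CUBIC)
b=cv2.resize(w['img'][140:320,230:410],None,fx=2,fy=2,interpolation=cv2.INTER_CUBIC)
cv2.imwrite('pics/chk3.png',cv2.convertScaleAbs(np.hstack([a,b]),alpha=1.4)[:, :800]); print(robot.current_t(),robot.current_gripper_width())
E
```

```text
-12 False [ 0.1 -0.3  0.5] [-11.4 -99.   76.5] 0.0
-8 False [0.8 0.9 1.3] [ -7.4 -99.   76.3] 0.8
-4 False [ 0.1 -0.8  4. ] [ -3.5 -99.1  76.4] 1.9
0 False [-1.  -0.1  6.1] [  0.3 -99.1  76.3] 2.5
4 False [-2.3 -0.2  5.1] [  4.2 -99.1  76.3] 2.6
23.4167 0.0006486051449939466
```

View pics/chk3.png

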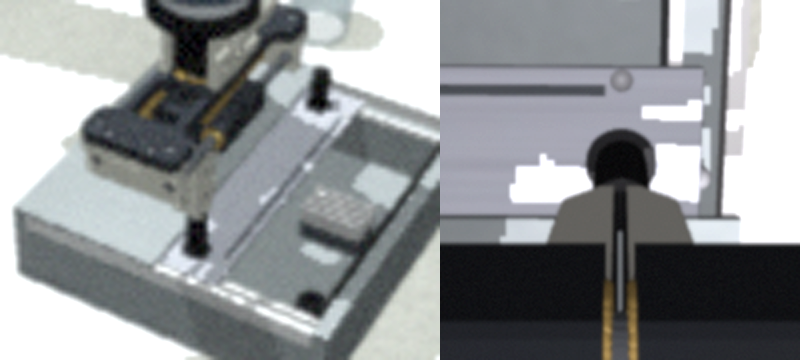

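In chk3 the fingertips rest on top of the knob: the force there is vertical only, with the reported z at 76 against a knob top at 99. So the real fingertips are about 22 mm above the reported TCP, and every earlier pass went over the knobs without moving the cover. I'll lower by 22 mm and start pushing.

```bash
sed -i 's/Z=79/Z=57/' h.py; python3 - <<'E'
from h import *
robot.move_linear(cw(4,-99,95),OC,speed=150)
robot.move_linear(cw(-25,-99,95),OC,speed=250)
print(robot.move_linear(cw(-25,-99,Z),OC,speed=100,f_stop=5),robot.current_tcp_pos(),np.round(robot.current_contact_force(),1))
for x in (-6,-2,2):
    r=robot.move_linear(cw(x,-99,Z),OC,speed=20,f_stop=11)
    print(x,r,tx(),np.round(robot.current_contact_force(),1),robot.current_t())
    if r: break
push(1,-18,9)
E
```

```text
False [539.45117365  22.46621314  56.79495799] [0.4 1.  0.2]
-6 False -6.484689439639607 [-4.   0.6 -0.3] 25.5917
-2 False -1.6932299885473554 [-2.5  2.1 -1. ] 25.9417
2 False 2.155318768526423 [-2.2  1.8  0. ] 26.2917
L False 8.9 [-3.3 -0.2 -1.5] 28.9
```

```bash
python3 - <<'E'
from h import *
last={1:8.9,-1:2.2}
for side,g in ((-1,17),(1,25),(-1,33),(1,41),(-1,49),(1,54)):
    r,x=push(side,last[side]-4,g,speed=26); last[side]=x
    if r: print('stopped'); break
print(last)
E
```

```text
R False 15.8 [-4.4  2.9 -0. ] 30.8
L False 24.7 [-2.8 -1.3 -0.4] 32.8
R False 31.9 [-3.5  1.9 -0.8] 34.8
L False 40.7 [-3.4 -1.8 -1.6] 36.8
R False 48.0 [-4.2  2.   0.4] 38.9
L False 53.7 [-3.1 -1.4 -1.3] 40.7
{1: np.float64(53.71871407920734), -1: np.float64(48.043058672563326)}
```

```bash
python3 - <<'E'
from h import *
last={1:53.7,-1:48.0}; side=-1; g=59; hits={}
for i in range(7):
    r,x=push(side,last[side]-4,g,speed=15,f=11); last[side]=x
    if r: hits[side]=x
    if len(hits)==2 or robot.current_t()>57: break
    side=-side; g=max(last.values())+6 if not r else last[-r and side]+14
print(last,hits)
E
```

```text
R False 57.6 [-4.2  2.8  1.1] 43.0
L False 63.4 [-2.  -0.9 -1.1] 45.1
R False 66.5 [-7.4  1.9  4.4] 47.4
L True 66.4 [0.8 0.6 0.2] 49.1
R True 65.8 [-0.6  0.8 -0.1] 50.8
{1: np.float64(66.40909889752673), -1: np.float64(65.83503653197944)} {1: np.float64(66.40909889752673), -1: np.float64(65.83503653197944)}
```

Both ends stopped at x≈66 and level. Now the final press on the right knob, raising the force in small steps.

```bash
python3 - <<'E'
from h import *
x=tx(); t1=None; log=[]
for i in range(60):
    F=-np.mean([robot.current_contact_force()[0] for _ in range(2)])
    t=robot.current_t(); log.append((round(t,2),round(x,2),round(F,1)))
    if F>8.5 and t1 is None: t1=t
    if t1 and t-t1>1.4: break
    if t>60: break
    if F<9.3: x+=0.25 if F>5 else 0.4
    elif F>11.5: x-=0.25
    else: robot.sleep(0.06); continue
    robot.move_linear(cw(x,-99,Z),OC,speed=10)
print(log)
E
```

```text
[(50.81, np.float64(65.84), np.float64(0.6)), (51.12, np.float64(66.24), np.float64(0.5)), (51.37, np.float64(66.64), np.float64(3.3)), (51.62, np.float64(67.04), np.float64(3.7)), (51.87, np.float64(67.44), np.float64(5.2)), (52.12, np.float64(67.69), np.float64(5.9)), (52.37, np.float64(67.94), np.float64(6.4)), (52.62, np.float64(68.19), np.float64(6.6)), (52.87, np.float64(68.44), np.float64(8.7)), (53.12, np.float64(68.69), np.float64(8.5)), (53.37, np.float64(68.94), np.float64(9.1)), (53.62, np.float64(69.19), np.float64(10.3)), (53.67, np.float64(69.19), np.float64(9.4)), (53.73, np.float64(69.19), np.float64(9.9)), (53.79, np.float64(69.19), np.float64(9.4)), (53.85, np.float64(69.19), np.float64(9.8)), (53.91, np.float64(69.19), np.float64(9.8)), (53.97, np.float64(69.19), np.float64(10.4)), (54.02, np.float64(69.19), np.float64(10.4)), (54.08, np.float64(69.19), np.float64(9.9)), (54.14, np.float64(69.19), np.float64(10.2)), (54.2, np.float64(69.19), np.float64(9.6)), (54.26, np.float64(69.19), np.float64(10.0)), (54.32, np.float64(69.19), np.float64(9.5))]
```

```bash
python3 - <<'E'
from h import *
robot.sleep(0.7); print(tx(),robot.current_contact_force())
robot.move_linear(cw(50,-99,Z),OC,speed=100)
robot.move_linear(cw(20,0,150),OC,speed=300)
w=robot.get_image('wrist'); s=robot.get_image('scene'); print(robot.current_t())
import pickle; pickle.dump((w,s),open('c5.pkl','wb'))
g=cv2.cvtColor(w['img'],cv2.COLOR_BGR2GRAY)
for n,y in (('L',100),('R',-100)):
    u,v=proj(w,cw(81,y,99)).astype(int); x0,y0=max(u-28,0),max(v-28,0)
    m=(g[y0:v+28,x0:u+28]<45).astype(np.uint8)
    k,l,st,ce=cv2.connectedComponentsWithStats(m)
    print(n,(u,v),[(st[i].tolist(),np.round(ce[i]+[x0,y0],1)) for i in range(1,k) if st[i,4]>40])
    for i in range(1,k):
        if st[i,4]>40: print(wc(pt(w,*(ce[i]+[x0,y0]),81.5)))
E
```

```text
66.52481767941535 [-10.6245639    0.42840472   5.22297791]
56.075
L (np.int64(173), np.int64(123)) [([18, 9, 38, 28, 786], array([183. , 118.1]))]
[ 83.82062271 100.23286668  81.5       ]
R (np.int64(466), np.int64(123)) [([0, 11, 36, 25, 618], array([453.2, 118. ]))]
[ 84.17081361 -97.3855312   81.5       ]
```

```bash
python3 -c "
from h import *
print(robot.hand_in())"
```

```text
the job is handed in; nothing more can be done
None
```

The module lies flat in the bay beside the capacitor; the cover is shut and square against its stop, was pressed at about 10 N for over a second and released, and the job was handed in at about 56 s (early pushing passes ran over the knob tops, at most about 6 N read, without moving the cover).

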